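# Index a swivelling feed chute and load two brackets

### The arm

A 6-joint arm with a two-finger parallel gripper is mounted at the origin on a cart in front of the work surface, level with it; the furniture and walls round the work are solid. World frame = base frame: x ahead of the robot, y to its left, z up, the work surface at z = 0. Lengths are in m, angles in rad, forces in N, time in s.
With the tool pointing down it reaches from about 0.25 to 0.775 m from the base axis. Payload 4 kg.
Tool frame: the origin (TCP) lies at the very end of the fingers, on their centre line; the grasp point (between the pads) lies 19 mm behind it; z points along the fingers, y is the direction in which the jaws open and shut (so a half turn about z gives the same grasp; the last joint's range is limited). The gripper opens to 94 mm and grips with 3 to 60 N. Pads are 16 mm wide; open, the fingers measure 119 mm over their backs; the gripper's body (75 mm by 177 mm) begins 78 mm behind the grasp point.
Start: joints at [-1.448, 0.087, 1.371, -0, 1.684, -0.103], TCP at [0.123, -0.536, 0.206] pointing down, gripper open.
Joint ranges: [-3.1, 3.1], [-0.76, 2.03], [0.27, 2.55], [-1.08, 4.22], [0.17, 2.65], [-2.57, 2.57]. Speed limits (rad/s): [2.79, 2.79, 3.14, 3.14, 3.14, 3.14].

### API

Orientations are given as [roll, pitch, yaw] about the fixed x, y, z axes, in that order (R = Rz(yaw) Ry(pitch) Rx(roll)).
In Python, from bench import robot, snapshot, calibration gives the robot as it stands. The module is installed in compiled form; this text tells all that it offers.
- The arm moves only by the tool servo_tool, never from a script. Its argument "series" is text: rows parted by semicolons, each of 5 numbers parted by spaces: the closure, from -1 (fully open) to 1 (shut), then the shift along the tool's x, y, z in cm, then the turn about the tool's z in rad. A call has 1 to 20 rows; each row is the pose to reach, as a shift and turn from the pose commanded when the call began, along the tool's axes at that moment; what a row does not reach only later rows make up. A row lasts 1/12 s, in which the tool goes at most 41.7 mm and 7.16 degrees, less where a joint would pass 70% of its speed; a pose out of reach is approached as far as the arm can. A call with a gripper value outside its range is refused whole. The fingers move at their own pace and stop on an object; the grip force is fixed at half the most. Time passes only in rows, so rows that repeat a pose let the fingers close. It gives the time, the measured TCP pose, the force and the opening at its end, in the units of the state.
- robot.get_obs(): the state, without advancing time (a new reading comes with each control period).
- snapshot(name): name is "scene" or "top" or "wrist"; returns (picture, depth): 400x640x3 uint8, red, green, blue; 400x640 float32, m along the optical axis (not along the pixel's ray), 0 where there is no reading.
- calibration(name): a dict with "fx", "fy", "cx", "cy" (pixels), "rvec" (rotation vector, rad) and "tvec" (3), from world to camera coordinates, as OpenCV has them; the wrist camera has in their place "tool_from_camera" (4x4, takes a point from camera to tool coordinates, whose origin is the TCP and whose axes are the flange's). Camera axes: x right, y down, z forward; pixel columns grow to the right and rows downward; lengths in m; the calibration is good to about 2 mm. The wrist camera is an equidistant fisheye: a pixel r from the principal point sees the ray r / f radians off the axis. A picture is of the moment at which its call begins: read the wrist's pose just before it. calibration takes no time and is no camera call.
- robot.close_job(): hands the job in, once; it reports no verdict.
The state is a dict: "time": time; "joint_positions": joint angles; "qvel": joint speeds; "joint_torque": joint torques, N m; "tool_pos": TCP position; "ee_rot": TCP orientation; "wrist_force": force on the tool from outside, world axes, zero at the start; "wrist_torque": the same for the moment, N m; "width": finger opening in m.
Only numpy, scipy, OpenCV 4.12 (cv2) and the standard library are available. Lean on these libraries where they do the work, as an engineer would, in place of code of your own. Each camera call takes 0.05 s, during which the arm holds its last target. There are 200 camera calls.

### The job

With the chute still empty, turn the swivel feeder (it has an upright crank post for this) so that its pointer clicks in at the third mark counter-clockwise (seen from above) from the wide zero mark with the stud. Then load the two steel angle brackets from the tray one behind the other into the top of the chute, each with its foot flat on the chute floor and pointing downhill and its leg standing up on the uphill side, so that they slide down against the stop. Leave the loupe, the pot and the clip box where they are.

Things in the scene. Friction and masses are not known exactly. Their poses are not given: they have to be found in the camera images.
- feeder_base: the feeder's fixed round grey base, 200 mm across; origin on the bench on the swivel axis, z up. Twelve raised black marks lie on its rim every 30 degrees (radius 83 to 96 mm, top 14 mm above the bench); the zero mark is the wide one, in the base's +y direction, with a steel stud (12 mm across, 30 mm tall) just outside it
- swivel (a joint): angle of the swivel plate, rad, positive counter-clockwise seen from above; 0 with the pointer at the zero mark. A spring catch clicks in every 30 degrees (0.5236 rad) and pulls to the nearest click (it may start balanced midway); leaving a click takes about 4 N at the crank post, past the middle it springs on. It turns 2.75 rad either way; the third counter-clockwise mark is 1.571
- crank_post (a point): middle of the black grip of the upright crank post: grip 18 mm diameter, 65 mm tall (this point is half-way up; 137.5 mm above the bench, top of post at 170 mm), 88 mm from the swivel axis, opposite the pointer. It is rigid with the swivel plate and round, so fingers can turn about it
- pointer_tip (a point): tip of the dark pointer on the swivel plate, 91 mm from the swivel axis, 34 mm above the bench; it points at the marks
- chute: aluminium trough fixed on the swivel plate, sloping down 30 degrees, polished: brackets slide by themselves. Origin on the floor's centre, on the swivel axis, 125 mm above the bench; x along the floor downhill, y across, z square to the floor. Seen from above, downhill is 90 degrees clockwise from the pointer. Walls 13 mm high, 34 mm apart inside from x = -48 mm on down
- chute_top (a point): middle of the open top end of the chute floor, at x = -100 mm in the chute, 175 mm above the bench; here the walls have flared to about 60 mm apart; same axes as the chute
- chute_stop (a point): middle of the floor's low end, at x = +100 mm, where a cross wall 14 mm high stops the brackets; once loaded, their foot centres lie 20 and 60 mm uphill of it; same axes as the chute
- parts_tray: pale open tray 225 x 132 mm, walls 40 mm high, floor 7 mm above the bench, fixed; origin under its centre, x along its length. The brackets stand in it, one in each half
- bracket_a_leg (a point): angle bracket of bright steel: foot 40 long x 28 wide x 6 mm thick, lying flat, with an upright leg 28 wide x 8 thick x 46 mm high (from the underside) at one end of the foot; about 70 g, slippery. This point is the centre of the leg, half-way up (23 mm above the underside); x points from the leg along the foot to its free end, z up, y across (the 28 mm width)
- bracket_b_leg (a point): angle bracket of bright steel: foot 40 long x 28 wide x 6 mm thick, lying flat, with an upright leg 28 wide x 8 thick x 46 mm high (from the underside) at one end of the foot; about 70 g, slippery. This point is the centre of the leg, half-way up (23 mm above the underside); x points from the leg along the foot to its free end, z up, y across (the 28 mm width)
- bracket_a_foot (a point): centre of the underside of bracket a's foot, 16 mm in +x and 23 mm below the leg's centre; same axes
- bracket_b_foot (a point): centre of the underside of bracket b's foot, 16 mm in +x and 23 mm below the leg's centre; same axes
- magnifier_lamp: bench magnifier lamp, fixed furniture; its big white ring head hangs 0.41 to 0.57 m above the bench at the right (x 0.50 to 0.82, y -0.27 to -0.50 m): keep the raised arm clear of it. Origin on the bench under the lamp's arm
- loupe: black eye loupe, 35 mm across, 27 mm tall, loose; origin under its centre; to be left alone
- pot: small clear pot with a blue lid, 52 mm across, 50 mm tall, loose; origin under its centre; to be left alone
- clip_box: clear box of paper clips, 75 x 75 mm, 55 mm tall, loose; origin under its centre; to be left alone

How it is judged:
By the outcome, as a careful person would: the job done as asked, in the order asked, and still so for the second after the job is handed in, with the robot touching nothing.
It also fails if it takes over 72 s, if anything falls off the work surface, if the arm or the gripper's body presses on something with over 40 N, if the wrist force passes 120 N, or if a joint passes its speed limit or range.

## Working session

There is one attempt and no reset: what is moved stays moved. The work goes in short steps, Python scripts to look and compute and a tool call to move; the robot and the scene stay as the last step left them, time stands still between calls to the robot, and variables do not carry over. Pictures are saved under pics/ and viewed, about 8 in all and at most 12, crops included, and the job is handed in when it is done.

Besides the shell and the picture viewer there is one more tool, called after ">>>" as name(argument=value, ...), one argument or row to a line, values as JSON. servo_tool: Moves the arm, as the interface text tells. Its arguments: {"type":"object","properties":{"series":{"type":"string"}},"required":["series"]}

```bash
mkdir -p pics; cat > h.py <<'E'
import numpy as np, cv2
from bench import robot, snapshot, calibration
from scipy.spatial.transform import Rotation as R
def cam(n):
    c=calibration(n); return c,R.from_rotvec(np.ravel(c['rvec'])).as_matrix(),np.ravel(c['tvec'])
def cloud(n,dep):
    c,Rm,t=cam(n); v,u=np.mgrid[:400,:640]
    P=np.stack([(u-c['cx'])/c['fx']*dep,(v-c['cy'])/c['fy']*dep,dep],-1)
    return (P-t)@Rm
def save(n,im): cv2.imwrite('pics/'+n,im[...,::-1])
E
python3 - <<'E'
from h import *
o=robot.get_obs(); print(o)
for n in ('scene','top'):
    im,d=snapshot(n); np.savez(n+'0.npz',im=im,d=d); save(n+'0.png',im)
    c,Rm,t=cam(n); print(n,c['fx'],-Rm.T@t,Rm)
print(calibration('wrist'))
E
```

```text
{'time': 0.0, 'joint_positions': array([-1.44805225e+00,  8.79303383e-02,  1.37224387e+00, -5.08693494e-05,
        1.68360175e+00, -1.03094911e-01]), 'qvel': array([-9.49529652e-05, -1.66080701e-03, -8.50443979e-04,  1.11786836e-03,
       -9.80476851e-04, -7.68483918e-04]), 'joint_torque': array([-4.17689935e-04, -3.40176451e+01, -3.02432227e+01,  7.18298508e-02,
        3.29120317e-02, -1.85511258e-04]), 'tool_pos': array([ 0.12307112, -0.53548673,  0.20432293]), 'ee_rot': array([-3.13941573e+00, -1.74399350e-04,  2.25833126e-01]), 'wrist_force': array([-0.52847018,  0.61085442, -0.10528954]), 'wrist_torque': array([ 0.00277497,  0.00838343, -0.02090804]), 'width': 0.09423035928617807}
scene 445.7960321596944 [-0.21614875  0.55110255  0.68906563] [[-0.58734978 -0.80894252 -0.02514453]
 [-0.41007518  0.32424125 -0.8524705 ]
 [ 0.69775253 -0.49038721 -0.52217028]]
top 483.1733023645957 [0.32343787 0.04265347 1.52233731] [[-0.01399767 -0.99988891  0.00512277]
 [-0.98866361  0.01307419 -0.1495772 ]
 [ 0.1494936  -0.00715843 -0.98873678]]
{'fx': 309.70691628693146, 'fy': 309.70691628693146, 'cx': 324.5210877793173, 'cy': 200.62075718109924, 'tool_from_camera': array([[-1.39627952e-03, -9.73238240e-01, -2.29794208e-01,
         6.57829387e-02],
       [ 9.99999018e-01, -1.38630027e-03, -2.04869014e-04,
        -9.21100173e-04],
       [-1.19177415e-04, -2.29794269e-01,  9.73239220e-01,
        -1.78788056e-01],
       [ 0.00000000e+00,  0.00000000e+00,  0.00000000e+00,
         1.00000000e+00]])}
```

View pics/top0.png

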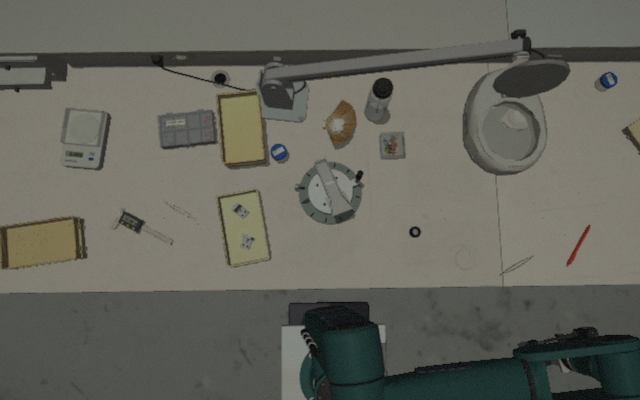

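View pics/scene0.png

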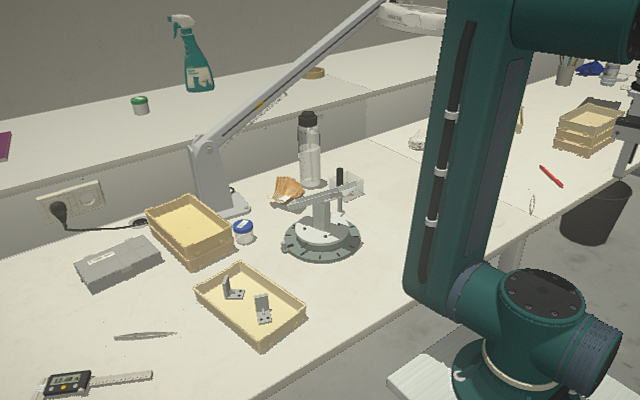

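The top view shows the feeder at about (331,192), the crank post at (359,176), the tray at (244,228) with brackets near (241,211) and (247,242), the loupe at (415,232), the pot at (279,153) and the clip box at (391,145). I'll enlarge the feeder and tray next.

```bash
python3 - <<'E'
from h import *
a=np.load('top0.npz');P=cloud('top',a['d']);im=a['im']
b=np.load('scene0.npz')
c1=cv2.resize(im[180:275,210:375],None,fx=4.8,fy=4.8,interpolation=cv2.INTER_CUBIC)
save('crop1.png',c1)
c2=cv2.resize(b['im'][160:350,190:390],None,fx=3,fy=3,interpolation=cv2.INTER_CUBIC);save('crop2.png',c2[:600])
c1=cv2.resize(im[150:270,215:370],None,fx=5,fy=5,interpolation=cv2.INTER_CUBIC)
save('crop1.png',c1)
Q=P[140:260,210:375].reshape(-1,3)
# crank post top
m=(Q[:,2]>.155)&(Q[:,2]<.18);print('z.155-.18',m.sum(),Q[m].round(3)[:40].tolist())
for n,z in (('base',.010),):
    m=(abs(Q[:,2]-z)<.006)&(Q[:,1]<.15);print(n,m.sum(),Q[m].min(0),Q[m].max(0))
E
```

```text
z.155-.18 306 [[0.592, -0.076, 0.175], [0.594, -0.079, 0.168], [0.593, -0.082, 0.169], [0.593, -0.085, 0.17], [0.59, -0.073, 0.171], [0.591, -0.077, 0.168], [0.591, -0.08, 0.165], [0.592, -0.083, 0.163], [0.591, -0.085, 0.167], [0.59, -0.088, 0.171], [0.588, -0.074, 0.165], [0.587, -0.076, 0.17], [0.586, -0.079, 0.176], [0.587, -0.082, 0.171], [0.587, -0.085, 0.172], [0.588, -0.088, 0.167], [0.585, -0.073, 0.169], [0.585, -0.077, 0.167], [0.585, -0.079, 0.166], [0.584, -0.082, 0.17], [0.585, -0.085, 0.167], [0.585, -0.088, 0.167], [0.583, -0.074, 0.164], [0.581, -0.076, 0.175], [0.581, -0.079, 0.173], [0.581, -0.082, 0.172], [0.582, -0.085, 0.168], [0.582, -0.074, 0.155], [0.58, -0.077, 0.165], [0.579, -0.079, 0.169], [0.579, -0.082, 0.17], [0.581, -0.086, 0.159], [0.579, -0.077, 0.155], [0.535, -0.024, 0.161], [0.532, -0.027, 0.161], [0.529, -0.027, 0.159], [0.529, -0.03, 0.16], [0.527, 0.01, 0.155], [0.525, -0.03, 0.168], [0.524, 0.01, 0.161]]
base 1893 [ 0.34640977 -0.14211079  0.00400358] [0.73125473 0.14968196 0.01599907]
```

View pics/crop1.png

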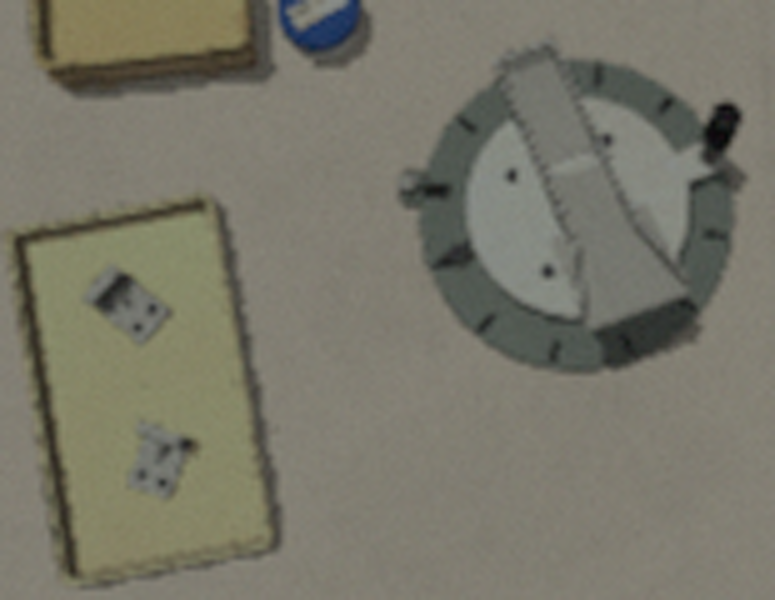

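View pics/crop2.png

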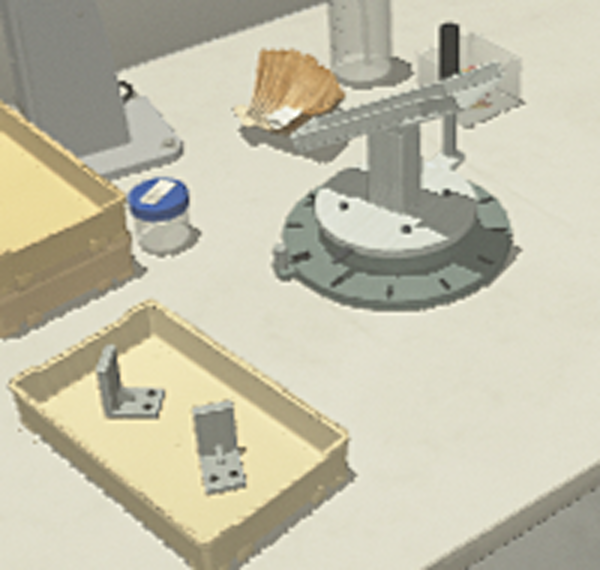

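The pointer sits at about (455,257) in the crop, one mark counter-clockwise of the stud mark at (430,189). The post is on the right and the chute's flared top at (645,300). Now I'll measure the axis, post and legs.

```bash
cat >> h.py <<'E'
from scipy.optimize import least_squares
def proj(n,X):
    c,Rm,t=cam(n); p=np.atleast_2d(X)@Rm.T+t
    return np.c_[p[:,0]/p[:,2]*c['fx']+c['cx'],p[:,1]/p[:,2]*c['fy']+c['cy']]
def legs(P,tray=None):
    Q=P.reshape(-1,3); m=(Q[:,2]>.044)&(Q[:,2]<.06)&(Q[:,0]>.34)&(Q[:,0]<.58)&(Q[:,1]>.1)&(Q[:,1]<.3)
    return Q[m]
E
python3 - <<'E'
from h import *
for n in('top','scene'):
    a=np.load(n+'0.npz');P=cloud(n,a['d']);Q=P.reshape(-1,3);C=a['im'].reshape(-1,3).astype(int)
    m=(Q[:,2]>.006)&(Q[:,2]<.03)&(np.hypot(Q[:,0]-.545,Q[:,1]-.0)<.14)&(Q[:,1]<.11)
    q=Q[m]
    # iterative outer-edge circle fit
    c=q[:,:2].mean(0)
    for _ in range(20):
        d=q[:,:2]-c;r=np.hypot(*d.T);b=(np.degrees(np.arctan2(d[:,1],d[:,0]))//10).astype(int)
        e=np.array([q[b==k][np.argsort(r[b==k])[int(.95*(b==k).sum())-1 if (b==k).sum()>1 else 0]][:2] for k in set(b)])
        s=least_squares(lambda p:np.hypot(e[:,0]-p[0],e[:,1]-p[1])-p[2],[*c,.1],loss='soft_l1',f_scale=.002).x;c=s[:2]
    print(n,'base circle',s.round(4),len(e))
    m=(Q[:,2]>.145)&(Q[:,2]<.18)&(C.max(1)<60)&(np.hypot(Q[:,0]-.59,Q[:,1]+.08)<.04)
    print('post',m.sum(),np.median(Q[m],0).round(4),Q[m].min(0).round(3),Q[m].max(0).round(3))
    L=legs(P);_,lab,cen=cv2.kmeans(L[:,:2].astype(np.float32),2,None,(3,50,1e-5),5,0)
    for k in(0,1):
        l=L[lab.ravel()==k];print('leg',len(l),l.mean(0).round(4),cv2.minAreaRect((l[:,:2]*1000).astype(np.float32)),l[:,2].max())
E
```

```text
top base circle [0.5567 0.0017 0.0999] 36
post 31 [ 0.5851 -0.0787  0.1683] [ 0.579 -0.085  0.145] [ 0.594 -0.072  0.176]
leg 30 [0.4189 0.2512 0.051 ] ((423.64337158203125, 236.69760131835938), (99.7725830078125, 67.31932067871094), 10.09065055847168) 0.059800494378047964
leg 27 [0.5111 0.2839 0.0509] ((510.99212646484375, 258.2303466796875), (82.38848114013672, 21.486005783081055), 89.49323272705078) 0.059913475797167354
scene base circle [0.5582 0.0082 0.0982] 29
post 23 [ 0.5877 -0.074   0.1604] [ 0.58  -0.082  0.146] [ 0.592 -0.065  0.172]
leg 27 [0.5149 0.2947 0.0517] ((515.2708129882812, 296.0370788574219), (7.402324676513672, 20.5737361907959), 54.39198303222656) 0.05622939068461892
leg 82 [0.4183 0.264  0.0508] ((418.9339904785156, 263.61163330078125), (27.684173583984375, 10.891891479492188), 63.90980529785156) 0.05619354541706878
```

```bash
cat >> h.py <<'E'
def rel(*ts):
    o=robot.get_obs();p=o['tool_pos'];Rm=R.from_euler('xyz',o['ee_rot']).as_matrix();y=o['ee_rot'][2]
    print('t',round(o['time'],2),'tcp',p.round(4),'yaw',y.round(3),'w',round(o['width'],4),'F',o['wrist_force'].round(1),'j6',o['joint_positions'][5].round(2))
    for x in ts:
        s=100*Rm.T@(np.array(x[:3])-p);dy=-(x[3]-y) # tool z down
        print(x,'->',s.round(2),round((dy+np.pi)%(2*np.pi)-np.pi,3))
E
python3 - <<'E'
from h import *
print('axis px',proj('top',[.5567,.0017,.014]))
# mark bearings by back-projecting px at z=.014 (stud top z .03)
c,Rm,t=cam('top');C=-Rm.T@t
def bp(u,v,z):
    r=Rm.T@[(u-c['cx'])/c['fx'],(v-c['cy'])/c['fy'],1];return C+r*(z-C[2])/r[2]
for nm,u,v,z in(('stud',410,187,.03),('zero',435,190,.014),('m-1',467,125,.014),('ptr',450,257,.034),('m2',487,323,.014),('m3',557,350,.014)):
    X=bp(215+(u)/5,150+v/5,z);d=X[:2]-[.5567,.0017];print(nm,X.round(3),np.hypot(*d).round(3),np.degrees(np.arctan2(d[1],d[0])).round(1))
rel((.40,-.20,.26,-.72),(.45,-.12,.26,-.72),(.585,-.079,.23,-.72))
E
```

```text
axis px [[330.48262025 192.37800257]]
stud [0.571 0.107 0.03 ] 0.106 82.0
zero [0.572 0.092 0.014] 0.091 80.4
m-1 [0.613 0.071 0.014] 0.089 50.6
ptr [0.526 0.082 0.034] 0.086 110.8
m2 [0.487 0.06  0.014] 0.091 140.3
m3 [0.469 0.016 0.014] 0.089 170.7
t 0.1 tcp [ 0.1231 -0.5356  0.2044] yaw 0.226 w 0.0939 F [-0.1  0.   0.6] j6 -0.1
(0.4, -0.2, 0.26, -0.72) -> [ 34.5  -26.51  -5.5 ] 0.946
(0.45, -0.12, 0.26, -0.72) -> [ 41.17 -33.19  -5.48] 0.946
(0.585, -0.079, 0.23, -0.72) -> [ 55.24 -34.16  -2.48] 0.946
```

>>> servo_tool(
  series="0 34.5 -26.5 -5.5 0.95;0 34.5 -26.5 -5.5 0.95;0 34.5 -26.5 -5.5 0.95;0 34.5 -26.5 -5.5 0.95;0 34.5 -26.5 -5.5 0.95;0 34.5 -26.5 -5.5 0.95;0 34.5 -26.5 -5.5 0.95;0 34.5 -26.5 -5.5 0.95;0 34.5 -26.5 -5.5 0.95;0 34.5 -26.5 -5.5 0.95;0 34.5 -26.5 -5.5 0.95;0 55.2 -34.2 -2.5 0.95;0 55.2 -34.2 -2.5 0.95;0 55.2 -34.2 -2.5 0.95;0 55.2 -34.2 -2.5 0.95;0 55.2 -34.2 -2.5 0.95;0 55.2 -34.2 -2.5 0.95;0 55.2 -34.2 -2.5 0.95;0 55.2 -34.2 -2.5 0.95",
)

```text
time: 1.68
tool_pos: [0.5846, -0.0783, 0.2287]
ee_rot: [3.14, 0.003, -0.722]
wrist_force: [-0.7, -0.6, 0.4]
width: 0.0473
```

```bash
python3 - <<'E'
from h import *
rel((.586,-.080,.125,-.72))
im,d=snapshot('wrist');save('w1.png',im);np.savez('w1.npz',im=im,d=d)
E
```

```text
t 1.68 tcp [ 0.5846 -0.0783  0.2287] yaw -0.722 w 0.0473 F [-0.7 -0.6  0.4] j6 2.06
(0.586, -0.08, 0.125, -0.72) -> [2.500e-01 1.000e-02 1.037e+01] -0.002
```

View pics/w1.png

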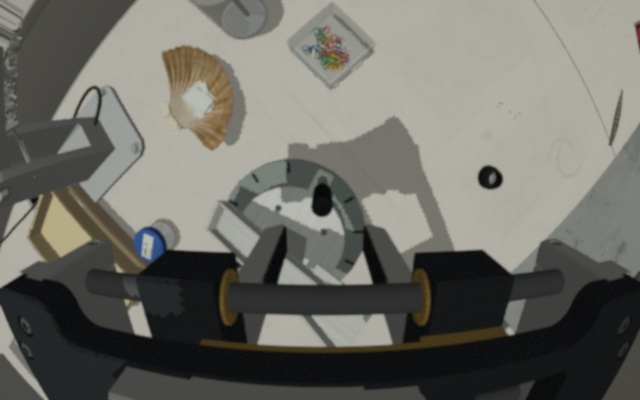

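The wrist view has the post at (322,195), centred between the fingertips at (275,235) and (370,235). I'll descend and grip.

>>> servo_tool(
  series="0 0.2 0 6 0;0 0.2 0 10.4 0;0 0.2 0 10.4 0;0 0.2 0 10.4 0;0 0.2 0 10.4 0;1 0.2 0 10.4 0;1 0.2 0 10.4 0;1 0.2 0 10.4 0;1 0.2 0 10.4 0;1 0.2 0 10.4 0",
)

```text
time: 2.57
tool_pos: [0.5879, -0.0793, 0.1285]
ee_rot: [-3.136, -0.003, -0.724]
wrist_force: [1.0, 1.1, 4.1]
width: 0.0176
```

```bash
python3 - <<'E'
from h import *
c=np.array([.5567,.0017])
o=robot.get_obs();p=o['tool_pos'];d=p[:2]-c;print(np.hypot(*d),np.degrees(np.arctan2(d[1],d[0])))
b0=np.degrees(np.arctan2(d[1],d[0]))
rel(*[(*(c+.0875*np.array([np.cos(np.radians(b)),np.sin(np.radians(b))])),p[2],o['ee_rot'][2]) for b in (-59,-49,-39,-29,-19,-14,-9.3,-7)])
E
```

```text
0.08680079351125762 -68.92704694584711
t 2.57 tcp [ 0.5879 -0.0793  0.1285] yaw -0.724 w 0.0176 F [1.  1.1 4.1] j6 2.06
(np.float64(0.6017658315546297), np.float64(-0.07330213881143482), np.float64(0.12852671475931138), np.float64(-0.7235068459352243)) -> [ 0.64 -1.37  0.01] 0.0
(np.float64(0.6141051650366693), np.float64(-0.06433708826949255), np.float64(0.12852671475931138), np.float64(-0.7235068459352243)) -> [ 0.97 -2.86  0.02] 0.0
(np.float64(0.624700271627485), np.float64(-0.053365534216860765), np.float64(0.12852671475931138), np.float64(-0.7235068459352243)) -> [ 1.04 -4.38  0.03] 0.0
(np.float64(0.6332292243746971), np.float64(-0.04072084177155449), np.float64(0.12852671475931138), np.float64(-0.7235068459352243)) -> [ 0.84 -5.89  0.03] 0.0
(np.float64(0.6394328753649402), np.float64(-0.02678721351500121), np.float64(0.12852671475931138), np.float64(-0.7235068459352243)) -> [ 0.39 -7.35  0.04] 0.0
(np.float64(0.6416008760491496), np.float64(-0.019468165864970924), np.float64(0.12852671475931138), np.float64(-0.7235068459352243)) -> [ 0.06 -8.04  0.04] 0.0
(np.float64(0.6430498751855956), np.float64(-0.012440334346544098), np.float64(0.12852671475931138), np.float64(-0.7235068459352243)) -> [-0.29 -8.66  0.04] 0.0
(np.float64(0.6435477882686156), np.float64(-0.008963567547950404), np.float64(0.12852671475931138), np.float64(-0.7235068459352243)) -> [-0.49 -8.95  0.05] 0.0
```

>>> servo_tool(
  series="1 0.35 -0.7 0 0;1 0.65 -1.4 0 0;1 0.8 -2.1 0 0;1 0.95 -2.85 0 0;1 1 -3.6 0 0;1 1.05 -4.4 0 0;1 0.95 -5.15 0 0;1 0.85 -5.9 0 0;1 0.6 -6.6 0 0;1 0.4 -7.35 0 0;1 0.05 -8.05 0 0;1 -0.3 -8.65 0 0;1 -0.3 -8.65 0 0;1 -0.3 -8.65 0 0",
)

```text
time: 3.73
tool_pos: [0.6436, -0.0114, 0.1284]
ee_rot: [-3.136, -0.003, -0.722]
wrist_force: [4.6, 3.3, 4.9]
width: 0.0177
```

```bash
python3 - <<'E'
from h import *
rel()
o=robot.get_obs();d=o['tool_pos'][:2]-[.5567,.0017];print(np.hypot(*d),np.degrees(np.arctan2(d[1],d[0])))
E
```

```text
t 3.73 tcp [ 0.6436 -0.0114  0.1284] yaw -0.722 w 0.0177 F [4.6 3.3 4.9] j6 2.19
0.08789009802288794 -8.539693578936157
```

>>> servo_tool(
  series="0 -0.3 -8.65 0 0;0 -0.3 -8.65 0 0;0 -0.3 -8.65 0 0;0 -0.3 -8.65 0 0;0 -0.3 -8.65 -4 0;0 -0.3 -8.65 -8 0;0 -0.3 -8.65 -11 0;0 -0.3 -8.65 -13 0;0 -0.3 -8.65 -13 0",
)

```text
time: 4.48
tool_pos: [0.6973, 0.0525, 0.2638]
ee_rot: [-3.135, -0.008, -0.725]
wrist_force: [-0.4, 0.6, 1.3]
width: 0.0469
```

```bash
python3 - <<'E'
from h import *
rel((.45,.24,.27,.3))
E
```

```text
t 4.48 tcp [0.6973 0.0525 0.2638] yaw -0.725 w 0.0469 F [-0.4  0.6  1.3] j6 2.29
(0.45, 0.24, 0.27, 0.3) -> [-30.94   2.36  -0.89] -1.025
```

I reused the old offsets by mistake, so the tool travelled on while it was opening. I'll move clear and check where the pointer ended up.

>>> servo_tool(
  series="0 -31 2.4 -1 -1.02;0 -31 2.4 -1 -1.02;0 -31 2.4 -1 -1.02;0 -31 2.4 -1 -1.02;0 -31 2.4 -1 -1.02;0 -31 2.4 -1 -1.02;0 -31 2.4 -1 -1.02;0 -31 2.4 -1 -1.02;0 -31 2.4 -1 -1.02;0 -31 2.4 -1 -1.02;0 -31 2.4 -1 -1.02",
)

```text
time: 5.4
tool_pos: [0.448, 0.2396, 0.2649]
ee_rot: [3.141, 0.002, 0.293]
wrist_force: [1.4, 0.4, -0.3]
width: 0.0469
```

```bash
python3 - <<'E'
from h import *
rel()
im,d=snapshot('top');np.savez('top1.npz',im=im,d=d)
a=cv2.resize(im[150:240,280:380],None,fx=6,fy=6,interpolation=cv2.INTER_CUBIC)
o=robot.get_obs()
w,wd=snapshot('wrist');np.savez('w2.npz',im=w,d=wd,p=o['tool_pos'],r=o['ee_rot']);save('w2.png',w)
save('t1.png',a)
P=cloud('top',d).reshape(-1,3);C=im.reshape(-1,3)
m=(P[:,2]>.145)&(P[:,2]<.18)&(C.max(1)<60)&(np.hypot(P[:,0]-.557,P[:,1])<.12)&(np.hypot(P[:,0]-.557,P[:,1])>.07)
print(m.sum(),np.median(P[m],0));q=np.median(P[m],0)[:2]-[.5567,.0017];print(np.hypot(*q),np.degrees(np.arctan2(q[1],q[0])))
E
```

```text
t 5.4 tcp [0.448  0.2396 0.2649] yaw 0.293 w 0.0469 F [ 1.4  0.4 -0.3] j6 1.66
31 [0.63598323 0.03414891 0.16888076]
0.0856665778715277 22.258223891500226
```

View pics/t1.png

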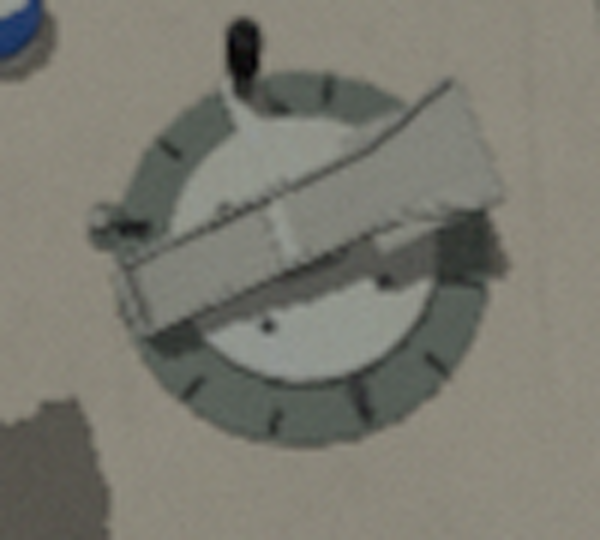

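View pics/w2.png

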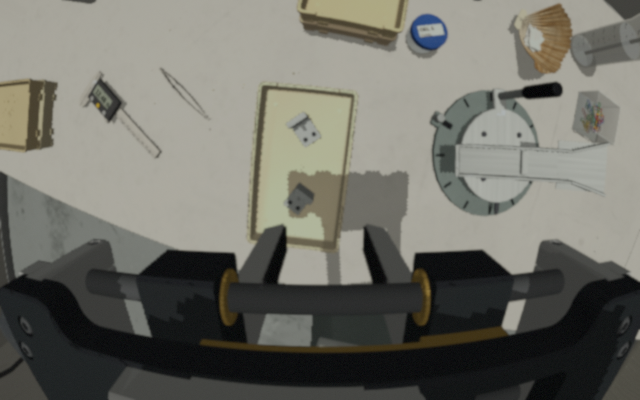

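The new top view shows the pointer at (365,395), one mark too far (mark 4), with the post at bearing about 22°. I'll turn it back one click while the chute is still empty. The wrist view shows the brackets at (304,129) and (299,197).

```bash
python3 - <<'E'
from h import *
rel((.6375,.033,.25,.1),(.6375,.033,.1265,.1))
E
```

```text
t 5.5 tcp [0.4487 0.2394 0.2652] yaw 0.293 w 0.047 F [0.5 0.  0.2] j6 1.66
(0.6375, 0.033, 0.25, 0.1) -> [12.13 25.2   1.51] 0.193
(0.6375, 0.033, 0.1265, 0.1) -> [12.15 25.2  13.86] 0.193
```

>>> servo_tool(
  series="0 12.1 25.2 1.5 0.19;0 12.1 25.2 1.5 0.19;0 12.1 25.2 1.5 0.19;0 12.1 25.2 1.5 0.19;0 12.1 25.2 1.5 0.19;0 12.1 25.2 1.5 0.19;0 12.1 25.2 1.5 0.19;0 12.1 25.2 1.5 0.19;0 12.1 25.2 1.5 0.19;0 12.1 25.2 5 0.19;0 12.1 25.2 9 0.19;0 12.1 25.2 13.8 0.19;0 12.1 25.2 13.8 0.19;0 12.1 25.2 13.8 0.19;1 12.1 25.2 13.8 0.19;1 12.1 25.2 13.8 0.19;1 12.1 25.2 13.8 0.19;1 12.1 25.2 13.8 0.19;1 12.1 25.2 13.8 0.19",
)

```text
time: 7.08
tool_pos: [0.6388, 0.0336, 0.1313]
ee_rot: [3.139, -0.005, 0.105]
wrist_force: [0.5, -1.8, 5.4]
width: 0.0175
```

```bash
python3 - <<'E'
from h import *
c=np.array([.5567,.0017])
o=robot.get_obs();p=o['tool_pos'];d=p[:2]-c;print(np.hypot(*d),np.degrees(np.arctan2(d[1],d[0])))
rel(*[(*(c+.0875*np.array([np.cos(np.radians(b)),np.sin(np.radians(b))])).round(4),p[2],o['ee_rot'][2]) for b in (16,11,6,1,-4,-9.3)])
E
```

```text
0.08807752833633921 21.264177176221846
t 7.08 tcp [0.6388 0.0336 0.1313] yaw 0.105 w 0.0175 F [ 0.5 -1.8  5.4] j6 1.43
(np.float64(0.6408), np.float64(0.0258), np.float64(0.13127023594619724), np.float64(0.10531493350597287)) -> [0.12 0.8  0.  ] 0.0
(np.float64(0.6426), np.float64(0.0184), np.float64(0.13127023594619724), np.float64(0.10531493350597287)) -> [0.22 1.56 0.01] 0.0
(np.float64(0.6437), np.float64(0.0108), np.float64(0.13127023594619724), np.float64(0.10531493350597287)) -> [0.25 2.32 0.01] 0.0
(np.float64(0.6442), np.float64(0.0032), np.float64(0.13127023594619724), np.float64(0.10531493350597287)) -> [0.22 3.08 0.01] 0.0
(np.float64(0.644), np.float64(-0.0044), np.float64(0.13127023594619724), np.float64(0.10531493350597287)) -> [0.12 3.84 0.01] 0.0
(np.float64(0.643), np.float64(-0.0124), np.float64(0.13127023594619724), np.float64(0.10531493350597287)) -> [-0.06  4.62  0.01] 0.0
```

>>> servo_tool(
  series="1 0.1 0.8 0 0;1 0.2 1.55 0 0;1 0.25 2.3 0 0;1 0.2 3.1 0 0;1 0.1 3.85 0 0;1 -0.05 4.6 0 0;1 -0.05 4.6 0 0;1 -0.05 4.6 0 0;0 -0.05 4.6 0 0;0 -0.05 4.6 0 0;0 -0.05 4.6 0 0;0 -0.05 4.6 0 0;0 -0.05 4.6 0 0;0 -0.05 4.6 -4 0;0 -0.05 4.6 -8 0;0 -0.05 4.6 -12 0;0 -0.05 4.6 -14 0;0 -0.05 4.6 -14 0",
)

```text
time: 8.58
tool_pos: [0.6436, -0.0112, 0.2762]
ee_rot: [3.139, -0.012, 0.106]
wrist_force: [0.4, -0.3, 0.5]
width: 0.047
```

```bash
python3 - <<'E'
from h import *
rel((.40,.22,.27,.3),(.41,.25,.27,.3))
# bracket picture from w2: undistort to a virtual pinhole looking straight down, in world coordinates
z=np.load('w2.npz');im=z['im'];d=z['d'];c=calibration('wrist');T=c['tool_from_camera']
Rt=R.from_euler('xyz',z['r']).as_matrix();p=z['p']
def wp(X):
    Xt=(X-p)@Rt; Xc=(Xt-T[:3,3])@T[:3,:3]; r=np.hypot(Xc[...,0],Xc[...,1]);th=np.arctan2(r,Xc[...,2])*c['fx']
    return (c['cx']+th*Xc[...,0]/r).astype(np.float32),(c['cy']+th*Xc[...,1]/r).astype(np.float32)
outs=[]
for h in(.053,.013):
    xs=np.linspace(.56,.36,400)[:,None]+np.zeros((1,400));ys=np.linspace(.36,.16,400)[None]+np.zeros((400,1))
    outs.append(cv2.remap(im,*wp(np.stack([xs,ys,xs*0+h],-1)),cv2.INTER_CUBIC))
save('ortho.png',np.hstack(outs))
E
```

```text
t 8.58 tcp [ 0.6436 -0.0112  0.2762] yaw 0.106 w 0.047 F [ 0.4 -0.3  0.5] j6 1.36
(0.4, 0.22, 0.27, 0.3) -> [-21.78 -25.57   0.29] -0.194
(0.41, 0.25, 0.27, 0.3) -> [-20.47 -28.45   0.29] -0.194
```

View pics/ortho.png

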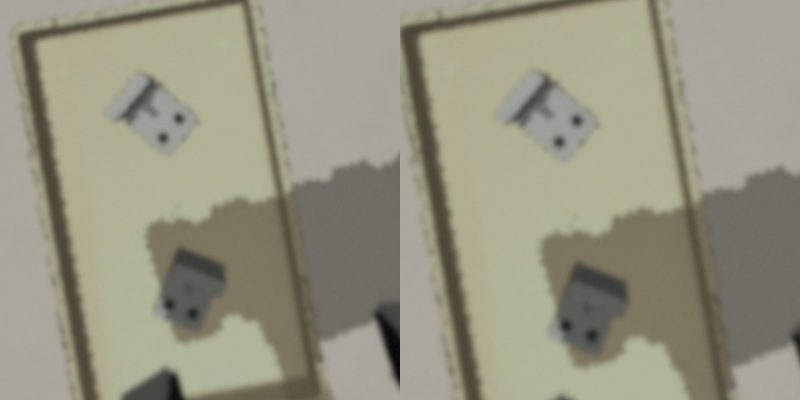

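In the rectified view (0.5 mm per px), leg A is at about (130,97) and leg B's top at about (193,283), just below its dark outer face. I'll confirm with the wrist depth and check the pointer.

```bash
cat >> h.py <<'E'
def wcloud(d,p,r):
    c=calibration('wrist');T=c['tool_from_camera'];v,u=np.mgrid[:400,:640]
    a=u-c['cx'];b=v-c['cy'];rr=np.hypot(a,b)+1e-9;th=rr/c['fx'];s=np.tan(th)
    P=np.stack([d*s*a/rr,d*s*b/rr,d],-1)@T[:3,:3].T+T[:3,3]
    return P@R.from_euler('xyz',r).as_matrix().T+p
E
python3 - <<'E'
from h import *
z=np.load('w2.npz');P=wcloud(z['d'],z['p'],z['r']).reshape(-1,3)
f=lambda c,zl,zh:P[(np.hypot(P[:,0]-c[0],P[:,1]-c[1])<.035)&(P[:,2]>zl)&(P[:,2]<zh)]
for n,c in(('A',(.51,.29)),('B',(.415,.262))):
    fl=f(c,-.01,.012);print(n,'floor',np.median(fl[:,2]).round(4))
    L=f(c,.047,.065);print(len(L),L.mean(0).round(4),cv2.minAreaRect((L[:,:2]*1000).astype(np.float32)),np.median(L[:,2]).round(4))
    S=f(c,.0105,.02);print('foot',len(S),S.mean(0).round(4),cv2.minAreaRect((S[:,:2]*1000).astype(np.float32)))
# pointer / chute after turn
im,d=snapshot('top');np.savez('top2.npz',im=im,d=d)
Q=cloud('top',d).reshape(-1,3);C=im.reshape(-1,3);rr=np.hypot(Q[:,0]-.5567,Q[:,1]-.0017)
m=(Q[:,2]>.145)&(Q[:,2]<.18)&(C.max(1)<60)&(rr<.12)&(rr>.07)
print('post',m.sum(),np.median(Q[m],0))
save('t2.png',cv2.resize(im[140:240,280:380],None,fx=6,fy=6,interpolation=cv2.INTER_CUBIC))
E
```

```text
A floor 0.0067
145 [0.512  0.2963 0.0524] ((511.8659362792969, 296.40313720703125), (8.932107925415039, 28.55848503112793), 50.45256805419922) 0.0525
foot 457 [0.4991 0.2814 0.0129] ((500.9712829589844, 283.331298828125), (38.38294982910156, 28.885711669921875), 50.8245735168457)
B floor 0.0067
143 [0.4202 0.2607 0.0522] ((419.69171142578125, 260.5615539550781), (29.151248931884766, 8.806110382080078), 67.6964340209961) 0.0525
foot 323 [0.399  0.2689 0.013 ] ((404.8984375, 266.3034973144531), (28.728683471679688, 41.559043884277344), 67.87106323242188)
post 33 [ 0.64088967 -0.01183251  0.16867721]
```

Heights and sizes fit: leg tops at 52.5 mm, tray floor at 6.7 mm, legs 28.6 x 8.9 mm. The post is at bearing -9.2°, which puts the pointer on the third mark. I'll take bracket B first, gripping across its width.

```bash
python3 - <<'E'
from h import *
rel((.4205,.2607,.2,2.752))
E
```

```text
t 8.63 tcp [ 0.6428 -0.0111  0.2725] yaw 0.106 w 0.047 F [-0.3 -0.1 -0.6] j6 1.36
(0.4205, 0.2607, 0.2, 2.752) -> [-19.28 -29.39   7.07] -2.646
```

>>> servo_tool(
  series="0.15 -19.3 -29.4 0 -2.3;0.15 -19.3 -29.4 0 -2.3;0.15 -19.3 -29.4 0 -2.3;0.15 -19.3 -29.4 0 -2.3;0.15 -19.3 -29.4 0 -2.3;0.15 -19.3 -29.4 0 -2.3;0.15 -19.3 -29.4 0 -2.3;0.15 -19.3 -29.4 0 -2.3;0.15 -19.3 -29.4 0 -2.3;0.15 -19.3 -29.4 7 -2.3;0.15 -19.3 -29.4 7 -2.3;0.15 -19.3 -29.4 7 -2.3;0.15 -19.3 -29.4 7 -2.3;0.15 -19.3 -29.4 7 -2.3;0.15 -19.3 -29.4 7 -2.3;0.15 -19.3 -29.4 7 -2.3;0.15 -19.3 -29.4 7 -2.3;0.15 -19.3 -29.4 7 -2.3;0.15 -19.3 -29.4 7 -2.3;0.15 -19.3 -29.4 7 -2.3",
)

```text
time: 10.3
tool_pos: [0.4174, 0.2603, 0.1957]
ee_rot: [-3.137, -0.002, 2.407]
wrist_force: [0.6, 0.0, -0.1]
width: 0.0398
```

```bash
python3 - <<'E'
from h import *
rel((.4202,.2607,.08,2.752),(.4202,.2607,.027,2.752))
# chute pose from the top and scene clouds (now empty, arm away)
im,d=snapshot('top');np.savez('top3.npz',im=im,d=d)
im2,d2=snapshot('scene');np.savez('scene3.npz',im=im2,d=d2)
ax=np.array([.5567,.0017,.125]);th=np.radians(80.7)
dn=np.array([np.cos(th),np.sin(th),0]);lat=np.array([-dn[1],dn[0],0])
xh=dn*np.cos(np.pi/6)-np.array([0,0,.5]);zh=np.cross(xh,lat)
for n,D in(('top',d),('scene',d2)):
    Q=cloud(n,D).reshape(-1,3)-ax;L=np.c_[Q@xh,Q@lat,Q@zh]
    s=(abs(L[:,0])<110)&(abs(L[:,0])<.105)&(abs(L[:,1])<.05)&(abs(L[:,2])<.025);l=L[s]
    f=l[abs(l[:,2])<.008]
    A=np.c_[f[:,:2],np.ones(len(f))];print(n,len(l),'floor z=ax+by+c',np.linalg.lstsq(A,f[:,2],rcond=None)[0].round(4))
    for a in np.arange(-.1,.1,.025):
        k=l[(l[:,0]>=a)&(l[:,0]<a+.025)]
        if len(k)>5:print(a.round(3),len(k),'y',np.percentile(k[:,1],[2,50,98]).round(4),'z',np.percentile(k[:,2],[5,50,95]).round(4))
    print('xmin/max',np.percentile(l[:,0],[0.5,99.5]))
E
```

```text
t 10.3 tcp [0.4174 0.2603 0.1957] yaw 2.407 w 0.0398 F [ 0.6  0.  -0.1] j6 -0.39
(0.4202, 0.2607, 0.08, 2.752) -> [-0.2   0.28 11.57] -0.345
(0.4202, 0.2607, 0.027, 2.752) -> [-0.21  0.3  16.87] -0.345
top 1045 floor z=ax+by+c [ 0.0031 -0.0004  0.0004]
-0.1 178 y [-0.0288 -0.0015  0.0312] z [-0.0042  0.0007  0.0123]
-0.075 159 y [-0.0279  0.0037  0.0303] z [-0.0039  0.0002  0.0123]
-0.05 147 y [-0.0276  0.0003  0.0292] z [-0.0036  0.0005  0.0124]
-0.025 108 y [-0.0191 -0.0014  0.0201] z [-0.0029  0.0016  0.0139]
-0.0 107 y [-0.0195 -0.0012  0.0199] z [-0.0026  0.0016  0.0157]
0.025 100 y [-0.019  -0.0008  0.0194] z [-0.0042  0.0006  0.0138]
0.05 100 y [-0.0209 -0.0027  0.0197] z [-0.004   0.0006  0.0149]
0.075 105 y [-0.0194 -0.0013  0.0189] z [-0.0029  0.0019  0.0164]
xmin/max [-0.10014239  0.10267869]
scene 1435 floor z=ax+by+c [ 0.0025 -0.0133  0.0035]
-0.1 160 y [-0.0334 -0.0051  0.0312] z [0.0013 0.004  0.0163]
-0.075 185 y [-0.0268 -0.0045  0.0288] z [0.0014 0.0048 0.0162]
-0.05 177 y [-0.0222 -0.0013  0.0284] z [0.0012 0.0047 0.0163]
-0.025 163 y [-0.0225 -0.0044  0.0201] z [-0.0099  0.0056  0.0157]
-0.0 217 y [-0.0228  0.0117  0.0193] z [-0.0226  0.0036  0.0157]
0.025 197 y [-0.0224  0.0005  0.0191] z [-0.023   0.004   0.0157]
0.05 153 y [-0.0219 -0.0088  0.0195] z [0.0013 0.006  0.0162]
0.075 151 y [-0.0226 -0.009   0.0194] z [0.0013 0.0062 0.0163]
xmin/max [-0.0943626   0.10408135]
```

The chute lies where the third mark predicts, with its centre line straight and the floor within 0.5 mm (top) to 3.5 mm (scene). Now I'll grasp B.

>>> servo_tool(
  series="0.15 -0.2 0.3 7 -0.345;0.15 -0.2 0.3 7 -0.345;0.15 -0.2 0.3 7 -0.345;0.15 -0.2 0.3 10 -0.345;0.15 -0.2 0.3 13 -0.345;0.15 -0.2 0.3 16 -0.345;0.15 -0.2 0.3 16.9 -0.345;0.15 -0.2 0.3 16.9 -0.345;0.15 -0.2 0.3 16.9 -0.345;1 -0.2 0.3 16.9 -0.345;1 -0.2 0.3 16.9 -0.345;1 -0.2 0.3 16.9 -0.345;1 -0.2 0.3 16.9 -0.345",
)

```text
time: 11.48
tool_pos: [0.4238, 0.2625, 0.0317]
ee_rot: [3.138, 0.003, 2.751]
wrist_force: [0.1, -0.7, 4.4]
width: 0.0277
```

```bash
python3 - <<'E'
from h import *
ax=np.array([.5567,.0017,.125]);th=np.radians(80.7);dn=np.array([np.cos(th),np.sin(th),0])
# heel touches floor at chute x; TCP is 4 mm downhill of heel horizontally
def tgt(xc,h): # h TCP height above floor at heel
    H=ax+dn*xc*np.cos(np.pi/6)+[0,0,-xc*.5];T=H+dn*.004;T[2]=H[2]+h;return T
rel(*[(*tgt(-.088,h).round(4),1.4085) for h in(.08,.024,.020)])
E
```

```text
t 11.48 tcp [0.4238 0.2625 0.0317] yaw 2.751 w 0.0277 F [ 0.1 -0.7  4.4] j6 -0.74
(np.float64(0.545), np.float64(-0.0696), np.float64(0.249), 1.4085) -> [-23.93 -26.01 -21.74] 1.342
(np.float64(0.545), np.float64(-0.0696), np.float64(0.193), 1.4085) -> [-23.91 -26.03 -16.14] 1.342
(np.float64(0.545), np.float64(-0.0696), np.float64(0.189), 1.4085) -> [-23.91 -26.03 -15.74] 1.342
```

>>> servo_tool(
  series="1 0 0 -0.5 0;1 0 0 -1.5 0;1 0 0 -3 0;1 0 0 -6 0;1 0 0 -10 0;1 0 0 -14 0;1 0 0 -18 0;1 0 0 -21.7 0;1 -3 -3 -22.5 0.1;1 -6 -6.5 -22.5 0.25;1 -9 -10 -22.5 0.4;1 -12 -13 -22.5 0.52;1 -15 -16.3 -22.5 0.65;1 -18 -19.5 -22.5 0.78;1 -21 -22.8 -22.5 0.9;1 -23 -25 -22.5 1.03;1 -23.9 -26 -22.5 1.15;1 -23.9 -26 -22.2 1.27;1 -23.9 -26 -21.7 1.34;1 -23.9 -26 -21.7 1.34",
)

```text
time: 13.15
tool_pos: [0.5436, -0.0703, 0.2458]
ee_rot: [-3.14, -0.0, 1.408]
wrist_force: [-0.2, 0.7, -0.8]
width: 0.0278
```

```bash
cat >> h.py <<'E'
ax=np.array([.5567,.0017,.125]);th=np.radians(80.7)
dn=np.array([np.cos(th),np.sin(th),0]);lat=np.array([-dn[1],dn[0],0])
xh=dn*np.cos(np.pi/6)-np.array([0,0,.5]);zh=np.cross(xh,lat)
def tgt(xc,h,a=.004):
    H=ax+dn*xc*np.cos(np.pi/6)+[0,0,-xc*.5];T=H+dn*a;T[2]=H[2]+h;return T
E
python3 - <<'E'
from h import *
rel(*[(*tgt(-.088,h,.0015).round(4),1.4085) for h in(.026,.030)])
o=robot.get_obs();im,d=snapshot('wrist');im2,d2=snapshot('scene');_,d3=snapshot('top')
save('w3.png',np.vstack([im[150:400,140:540],cv2.resize(im2[150:275,250:450],(400,250))]))
# height of held bracket
p=o['tool_pos'];y=o['ee_rot'][2];fx=np.array([np.cos(y),np.sin(y),0]);fy=np.array([-fx[1],fx[0],0])
for n,Q in(('wrist',wcloud(d,p,o['ee_rot'])),('scene',cloud('scene',d2)),('top',cloud('top',d3))):
    Q=Q.reshape(-1,3)-p;L=np.c_[Q@fx,Q@fy,Q[:,2]]
    s=(L[:,0]>-.02)&(L[:,0]<.06)&(abs(L[:,1])<.012)&(L[:,2]<.015)&(L[:,2]>-.06);l=L[s]
    print(n,len(l),[(np.round(a,3),k.sum(),np.median(l[k,2]).round(4) if k.sum() else 0) for a in np.arange(-.02,.05,.01) for k in [(l[:,0]>=a)&(l[:,0]<a+.01)]])
E
```

```text
t 13.15 tcp [ 0.5436 -0.0703  0.2458] yaw 1.408 w 0.0278 F [-0.2  0.7 -0.8] j6 -0.07
(np.float64(0.5446), np.float64(-0.072), np.float64(0.195), 1.4085) -> [-0.15  0.14  5.08] -0.001
(np.float64(0.5446), np.float64(-0.072), np.float64(0.199), 1.4085) -> [-0.15  0.14  4.68] -0.001
wrist 2428 [(np.float64(-0.02), np.int64(0), 0), (np.float64(-0.01), np.int64(0), 0), (np.float64(0.0), np.int64(799), np.float64(-0.0024)), (np.float64(0.01), np.int64(555), np.float64(-0.0188)), (np.float64(0.02), np.int64(538), np.float64(-0.0189)), (np.float64(0.03), np.int64(528), np.float64(-0.0189)), (np.float64(0.04), np.int64(8), np.float64(-0.0207)), (np.float64(0.05), np.int64(0), 0)]
scene 139 [(np.float64(-0.02), np.int64(0), 0), (np.float64(-0.01), np.int64(0), 0), (np.float64(0.0), np.int64(21), np.float64(-0.0062)), (np.float64(0.01), np.int64(64), np.float64(-0.0073)), (np.float64(0.02), np.int64(20), np.float64(-0.0174)), (np.float64(0.03), np.int64(18), np.float64(-0.0175)), (np.float64(0.04), np.int64(16), np.float64(-0.0192)), (np.float64(0.05), np.int64(0), 0)]
top 12 [(np.float64(-0.02), np.int64(0), 0), (np.float64(-0.01), np.int64(0), 0), (np.float64(0.0), np.int64(0), 0), (np.float64(0.01), np.int64(0), 0), (np.float64(0.02), np.int64(5), np.float64(-0.0175)), (np.float64(0.03), np.int64(7), np.float64(-0.0176)), (np.float64(0.04), np.int64(0), 0), (np.float64(0.05), np.int64(0), 0)]
```

View pics/w3.png

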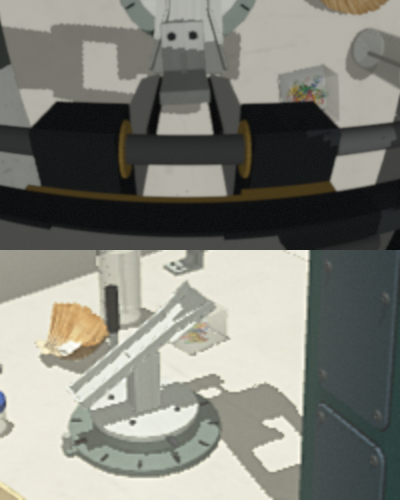

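The bracket hangs level, with the foot top 18.5 mm below the TCP and its end at +40 mm, centred over the chute. I'll lower it to light contact.

>>> servo_tool(
  series="1 -0.15 0.15 2 0;1 -0.15 0.15 3.5 0;1 -0.15 0.15 4.3 0;1 -0.15 0.15 4.7 0;1 -0.15 0.15 4.9 0;1 -0.15 0.15 5 0;1 -0.15 0.15 5 0;1 -0.15 0.15 5 0",
)

```text
time: 13.97
tool_pos: [0.5458, -0.0714, 0.1975]
ee_rot: [3.14, 0.0, 1.411]
wrist_force: [0.6, 0.3, -1.1]
width: 0.0275
```

```bash
python3 -c "
from h import *
rel((*tgt(-.088,.0247,.0015).round(4),1.4085))"
```

```text
t 13.97 tcp [ 0.5458 -0.0714  0.1975] yaw 1.411 w 0.0275 F [ 0.6  0.3 -1.1] j6 -0.07
(np.float64(0.5446), np.float64(-0.072), np.float64(0.1937), 1.4085) -> [-0.07 -0.11  0.38] 0.003
```

>>> servo_tool(
  series="1 -0.05 -0.1 0.15 0;1 -0.05 -0.1 0.25 0;1 -0.05 -0.1 0.25 0;1 -0.05 -0.1 0.25 0",
)

```text
time: 14.3
tool_pos: [0.5444, -0.0716, 0.1944]
ee_rot: [3.141, -0.0, 1.411]
wrist_force: [1.5, 1.1, 1.5]
width: 0.0276
```

>>> servo_tool(
  series="0.2 0 0 0 0;0.1 0 0 0 0;0 0 0 0 0;0 0 0 0 0;0 0 0 0 0;0 0 0 0 0;0 0 0 0 0;0 0 0 -1 0;0 0 0 -4 0;0 0 0 -8 0;0 0 0 -8 0",
)

```text
time: 15.22
tool_pos: [0.5469, -0.0723, 0.2836]
ee_rot: [3.127, 0.001, 1.411]
wrist_force: [-0.3, -0.1, 1.4]
width: 0.0473
```

```bash
cat > chk.py <<'E'
from h import *
im,d=snapshot('top');im2,d2=snapshot('scene')
for n,D in(('top',d),('scene',d2)):
    Q=cloud(n,D).reshape(-1,3)-ax;L=np.c_[Q@xh,Q@lat,Q@zh]
    l=L[(abs(L[:,0])<.11)&(abs(L[:,1])<.013)&(L[:,2]>-.003)&(L[:,2]<.06)]
    print(n,[(round(float(a),2),int(k.sum()),np.percentile(l[k,2]*1000,[50,95]).round(0).tolist()) for a in np.arange(-.11,.1,.01) for k in [(l[:,0]>=a)&(l[:,0]<a+.01)] if k.sum()>1])
    q=L[(L[:,2]>.022)&(L[:,2]<.06)&(abs(L[:,1])<.02)&(abs(L[:,0])<.11)]
    if len(q):print(' tall pts',len(q),np.percentile(q*1000,[5,50,95],axis=0).round(1).tolist())
def view(name):
    save(name,np.hstack([cv2.resize(im[150:235,285:370],(510,510),interpolation=cv2.INTER_CUBIC)[:,:400],cv2.resize(im2[190:290,260:340],(400,510),interpolation=cv2.INTER_CUBIC)]))
E
python3 - <<'E'
from chk import *
rel();view('c1.png')
E
```

```text
top [(-0.06, 13, [1.0, 3.0]), (-0.03, 11, [2.0, 3.0]), (-0.02, 25, [-0.0, 4.0]), (-0.01, 17, [-1.0, 3.0]), (-0.0, 25, [1.0, 6.0]), (0.01, 24, [3.0, 6.0]), (0.02, 21, [1.0, 3.0]), (0.03, 21, [0.0, 4.0]), (0.04, 18, [1.0, 4.0]), (0.05, 42, [6.0, 43.0]), (0.06, 70, [32.0, 48.0]), (0.08, 2, [4.0, 5.0]), (0.09, 24, [8.0, 14.0])]
 tall pts 65 [[58.0, -11.5, 24.1], [61.0, 2.2, 38.6], [66.5, 14.7, 48.2]]
scene [(-0.1, 15, [3.0, 5.0]), (-0.09, 22, [3.0, 5.0]), (-0.08, 20, [3.0, 4.0]), (-0.07, 16, [3.0, 4.0]), (-0.06, 16, [4.0, 6.0]), (-0.05, 12, [3.0, 7.0]), (-0.04, 11, [4.0, 5.0]), (-0.03, 12, [3.0, 5.0]), (-0.02, 12, [3.0, 4.0]), (-0.01, 12, [4.0, 6.0]), (-0.0, 15, [3.0, 5.0]), (0.01, 12, [5.0, 6.0]), (0.02, 14, [4.0, 8.0]), (0.03, 11, [3.0, 4.0]), (0.04, 12, [4.0, 6.0]), (0.05, 12, [4.0, 5.0]), (0.06, 35, [42.0, 50.0]), (0.07, 31, [18.0, 50.0]), (0.08, 18, [10.0, 16.0]), (0.09, 21, [9.0, 10.0])]
 tall pts 54 [[65.0, -11.0, 23.6], [68.4, 10.9, 44.1], [72.0, 14.5, 50.3]]
t 15.32 tcp [ 0.5454 -0.072   0.2774] yaw 1.411 w 0.047 F [-0.3 -0.1 -0.4] j6 -0.07
```

Bracket B's leg stands at chute x of about 60–68 mm, upright, with its foot flat against the stop as required. Now bracket A.

```bash
python3 - <<'E'
from h import *
rel((.512,.2963,.28,4.023),(.512,.2963,.12,4.023))
E
```

```text
t 15.32 tcp [ 0.5454 -0.072   0.2774] yaw 1.411 w 0.047 F [-0.3 -0.1 -0.4] j6 -0.07
(0.512, 0.2963, 0.28, 4.023) -> [35.83 -9.17 -0.34] -2.612
(0.512, 0.2963, 0.12, 4.023) -> [35.84 -9.27 15.66] -2.612
```

>>> servo_tool(
  series="0.15 35.8 -9.2 0 -2.4;0.15 35.8 -9.2 0 -2.4;0.15 35.8 -9.2 0 -2.4;0.15 35.8 -9.2 0 -2.4;0.15 35.8 -9.2 0 -2.4;0.15 35.8 -9.2 0 -2.4;0.15 35.8 -9.2 0 -2.4;0.15 35.8 -9.2 0 -2.4;0.15 35.8 -9.2 0 -2.4;0.15 35.8 -9.2 0 -2.4;0.15 35.8 -9.2 10 -2.4;0.15 35.8 -9.2 10 -2.4;0.15 35.8 -9.2 10 -2.4;0.15 35.8 -9.2 10 -2.4;0.15 35.8 -9.2 10 -2.4;0.15 35.8 -9.2 10 -2.4;0.15 35.8 -9.2 10 -2.4;0.15 35.8 -9.2 10 -2.4;0.15 35.8 -9.2 10 -2.4;0.15 35.8 -9.2 10 -2.4",
)

```text
time: 16.98
tool_pos: [0.5096, 0.2959, 0.1721]
ee_rot: [3.141, -0.003, -2.468]
wrist_force: [0.2, -0.7, 0.7]
width: 0.0398
```

```bash
python3 - <<'E'
from h import *
o=robot.get_obs();_,d=snapshot('wrist')
P=wcloud(d,o['tool_pos'],o['ee_rot']).reshape(-1,3)
L=P[(np.hypot(P[:,0]-.512,P[:,1]-.296)<.03)&(P[:,2]>.045)&(P[:,2]<.06)]
print(len(L),L.mean(0) if len(L) else 0,cv2.minAreaRect((L[:,:2]*1000).astype(np.float32)))
rel((.512,.2963,.08,4.023),(.512,.2963,.027,4.023))
E
```

```text
259 [0.51156806 0.29608139 0.05195728] ((511.886962890625, 296.6490173339844), (9.10177230834961, 27.38888168334961), 50.27192306518555)
t 17.03 tcp [0.5097 0.2959 0.1722] yaw -2.47 w 0.0398 F [ 0.4  0.3 -0.2] j6 -1.81
(0.512, 0.2963, 0.08, 4.023) -> [-0.24 -0.12  9.22] -0.21
(0.512, 0.2963, 0.027, 4.023) -> [-0.25 -0.13 14.51] -0.21
```

>>> servo_tool(
  series="0.15 -0.2 -0.1 6 -0.21;0.15 -0.2 -0.1 8 -0.21;0.15 -0.2 -0.1 9 -0.21;0.15 -0.2 -0.1 11 -0.21;0.15 -0.2 -0.1 13.5 -0.21;0.15 -0.2 -0.1 14.5 -0.21;0.15 -0.2 -0.1 14.5 -0.21;0.15 -0.2 -0.1 14.5 -0.21;1 -0.2 -0.1 14.5 -0.21;1 -0.2 -0.1 14.5 -0.21;1 -0.2 -0.1 14.5 -0.21;1 -0.2 -0.1 14.5 -0.21",
)

```text
time: 18.03
tool_pos: [0.514, 0.2974, 0.0311]
ee_rot: [-3.14, 0.003, -2.263]
wrist_force: [-0.2, 0.4, 3.2]
width: 0.0278
```

```bash
python3 - <<'E'
from h import *
rel(*[(*tgt(-.088,h,.003).round(4),1.4085) for h in(.08,.024)])
E
```

```text
t 18.03 tcp [0.514  0.2974 0.0311] yaw -2.263 w 0.0278 F [-0.2  0.4  3.2] j6 -2.02
(np.float64(0.5449), np.float64(-0.0705), np.float64(0.249), 1.4085) -> [ 26.29 -25.89 -21.84] 2.612
(np.float64(0.5449), np.float64(-0.0705), np.float64(0.193), 1.4085) -> [ 26.31 -25.88 -16.24] 2.612
```

>>> servo_tool(
  series="1 0 0 -0.5 0;1 0 0 -1.5 0;1 0 0 -3 0;1 0 0 -6 0;1 0 0 -10 0.1;1 0 0 -14 0.2;1 0 0 -18 0.3;1 0 0 -22 0.4;1 3 -3 -23.5 0.52;1 6 -6 -23.5 0.64;1 9 -9 -23.5 0.76;1 12 -12 -23.5 0.88;1 15 -15 -23.5 1;1 18 -18 -23.5 1.12;1 21 -21 -23.5 1.24;1 24 -24 -23.5 1.36;1 26.3 -25.9 -23.5 1.48;1 26.3 -25.9 -23 1.6;1 26.3 -25.9 -22.5 1.72;1 26.3 -25.9 -22 1.84",
)

```text
time: 19.7
tool_pos: [0.5441, -0.0722, 0.2494]
ee_rot: [3.141, 0.0, 2.172]
wrist_force: [-0.3, 0.4, -1.0]
width: 0.0277
```

```bash
python3 - <<'E'
from h import *
rel(*[(*tgt(-.088,h,.003).round(4),1.4085) for h in(.08,.03)])
E
```

```text
t 19.7 tcp [ 0.5441 -0.0722  0.2494] yaw 2.172 w 0.0277 F [-0.3  0.4 -1. ] j6 -0.84
(np.float64(0.5449), np.float64(-0.0705), np.float64(0.249), 1.4085) -> [0.09 0.16 0.04] 0.764
(np.float64(0.5449), np.float64(-0.0705), np.float64(0.199), 1.4085) -> [0.09 0.16 5.04] 0.764
```

>>> servo_tool(
  series="1 0.1 0.15 0 0.12;1 0.1 0.15 0 0.24;1 0.1 0.15 0 0.36;1 0.1 0.15 0 0.48;1 0.1 0.15 0 0.6;1 0.1 0.15 0 0.72;1 0.1 0.15 0 0.765;1 0.1 0.15 0 0.765",
)

```text
time: 20.37
tool_pos: [0.5448, -0.0692, 0.2495]
ee_rot: [3.141, 0.0, 1.415]
wrist_force: [0.3, -0.2, -0.5]
width: 0.0273
```

```bash
python3 - <<'E'
from h import *
o=robot.get_obs();_,d=snapshot('wrist')
p=o['tool_pos'];y=o['ee_rot'][2];fx=np.array([np.cos(y),np.sin(y),0]);fy=np.array([-fx[1],fx[0],0])
Q=wcloud(d,p,o['ee_rot']).reshape(-1,3)-p;L=np.c_[Q@fx,Q@fy,Q[:,2]]
l=L[(L[:,0]>.012)&(L[:,0]<.06)&(abs(L[:,1])<.02)&(L[:,2]<.015)&(L[:,2]>-.03)]
print(np.percentile(l,[2,50,98],axis=0).round(4), [np.median(l[abs(l[:,0]-a)<.004,2]).round(4) for a in(.016,.024,.032)])
rel(*[(*tgt(-.088,h,.003).round(4),1.4085) for h in(.030,.0247)])
E
```

```text
[[ 0.0126 -0.0127 -0.0197]
 [ 0.0256  0.0004 -0.0183]
 [ 0.0384  0.014  -0.0112]] [np.float64(-0.0182), np.float64(-0.0183), np.float64(-0.0183)]
t 20.42 tcp [ 0.5449 -0.0692  0.2495] yaw 1.417 w 0.0277 F [ 0.4  0.1 -1.3] j6 -0.08
(np.float64(0.5449), np.float64(-0.0705), np.float64(0.199), 1.4085) -> [-0.12  0.02  5.05] 0.008
(np.float64(0.5449), np.float64(-0.0705), np.float64(0.1937), 1.4085) -> [-0.12  0.02  5.58] 0.008
```

Bracket A is held level and centred, the same as B. I'll lower it, release, and back off.

>>> servo_tool(
  series="1 -0.1 0 2 0;1 -0.1 0 4 0;1 -0.1 0 4.7 0;1 -0.1 0 5.1 0;1 -0.1 0 5.3 0;1 -0.1 0 5.4 0;1 -0.1 0 5.4 0;1 -0.1 0 5.4 0",
)

```text
time: 21.08
tool_pos: [0.5455, -0.0704, 0.1961]
ee_rot: [3.14, 0.0, 1.416]
wrist_force: [0.4, -0.7, -1.5]
width: 0.0274
```

>>> servo_tool(
  series="0.2 0 0 0 0;0.1 0 0 0 0;0 0 0 0 0;0 0 0 0 0;0 0 0 0 0;0 0 0 0 0;0 0 0 0 0;0 0 0 -1 0;0 0 0 -4 0;0 0 0 -8 0;0 0 0 -10 0;0 -8 0 -10 0;0 -12 0 -10 0;0 -12 0 -10 0",
)

```text
time: 22.25
tool_pos: [0.5265, -0.1902, 0.2969]
ee_rot: [3.139, 0.002, 1.417]
wrist_force: [0.6, 1.1, -0.2]
width: 0.0473
```

```bash
python3 - <<'E'
from chk import *
rel();view('c2.png')
E
```

```text
top [(-0.1, 32, [1.0, 4.0]), (-0.09, 23, [1.0, 5.0]), (-0.08, 23, [1.0, 5.0]), (-0.07, 24, [1.0, 5.0]), (-0.06, 24, [1.0, 4.0]), (-0.05, 21, [-0.0, 5.0]), (-0.04, 24, [0.0, 4.0]), (-0.03, 24, [0.0, 5.0]), (-0.02, 24, [0.0, 4.0]), (-0.01, 21, [2.0, 3.0]), (-0.0, 21, [0.0, 4.0]), (0.01, 51, [6.0, 42.0]), (0.02, 65, [35.0, 47.0]), (0.04, 2, [7.0, 8.0]), (0.05, 39, [11.0, 43.0]), (0.06, 61, [37.0, 48.0]), (0.08, 5, [5.0, 9.0]), (0.09, 13, [7.0, 15.0])]
 tall pts 129 [[19.4, -11.5, 24.5], [30.0, 2.0, 40.6], [66.6, 14.4, 47.9]]
scene [(-0.1, 15, [3.0, 4.0]), (-0.09, 23, [3.0, 5.0]), (-0.08, 20, [3.0, 6.0]), (-0.07, 17, [3.0, 5.0]), (-0.06, 14, [3.0, 5.0]), (-0.05, 11, [4.0, 5.0]), (-0.04, 11, [3.0, 5.0]), (-0.03, 13, [3.0, 4.0]), (-0.02, 12, [3.0, 5.0]), (-0.01, 11, [3.0, 5.0]), (-0.0, 16, [3.0, 8.0]), (0.01, 11, [3.0, 7.0]), (0.02, 29, [40.0, 51.0]), (0.03, 37, [22.0, 48.0]), (0.04, 20, [10.0, 14.0]), (0.05, 20, [9.0, 11.0]), (0.06, 33, [43.0, 51.0]), (0.07, 31, [18.0, 50.0]), (0.08, 22, [10.0, 14.0]), (0.09, 17, [9.0, 11.0])]
 tall pts 111 [[26.0, -11.0, 24.9], [32.7, 11.0, 44.3], [71.8, 15.3, 51.3]]
t 22.35 tcp [ 0.5255 -0.1935  0.2952] yaw 1.409 w 0.0468 F [ 0.5  0.5 -0.3] j6 -0.29
```

View pics/c2.png

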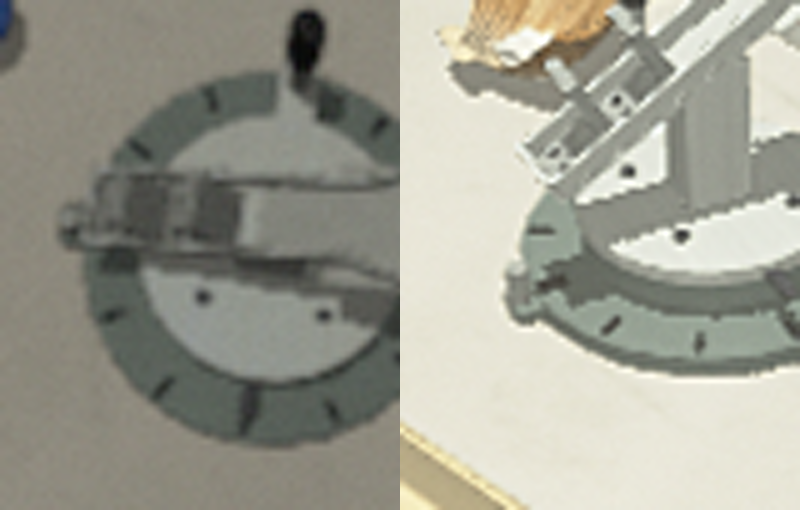

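Both brackets are seated, with legs at about 20–28 and 60–68 mm. The pointer at (250,410) is the third mark after the stud, following (112,315) and (162,390). I'm handing in.

```bash
python3 -c "
from bench import robot
print(robot.close_job())"
```

```text
the job is handed in; nothing more can be done
None
```

The pointer is clicked in at the third counter-clockwise mark, and both brackets are in the chute against the stop. I handed the job in at about 22 s.

- **Swivel:** My first turn ended one click too far, at mark 4, because I repeated an offset while opening the fingers. I turned it back one click while the chute was still empty. The post then measured at a bearing of about −9.2°, against −9.3° expected. The last picture counts the pointer at the third mark from the stud.
- **Brackets:** I placed B first, then A. In the last depth check the legs stand at about 20–28 and 60–68 mm along the chute, where they should be. Both feet lie flat and point downhill.
- **Disagreement between cameras:** The scene camera put heights 2–4 mm higher and positions 5–7 mm further downhill than the top camera. I put this down to calibration and to it seeing the other side of the legs.
- **Loose items:** The arm never worked near the loupe, pot or clip box. I did not measure their positions again at the end.
- **Forces:** Wrist force stayed below about 7 N in every reading I saw. I took no reading during the accidental overshoot itself.

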